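# Centre the wobbly sensor float on the programming plinth and start it

## Robot

A 6-joint arm with a two-finger parallel gripper is mounted at the origin on the work surface. World frame = base frame: x ahead of the robot, y to its left, z up, the work surface at z = 0. Lengths are in m, angles in rad, forces in N, time in s.
With the tool pointing down it reaches from about 0.325 to 1 m from the base axis. Payload 5.1 kg.
Tool frame: the origin (TCP) lies on the centre line of the jaws, within the pads' length; the fingertips stand 14 mm ahead of it and the grasp point (between the pads) lies 5 mm behind it; x points along the fingers, z is the direction in which the jaws open and shut, and the axes are right-handed (so a half turn about x gives the same grasp; the last joint's range is limited). The gripper opens to 85 mm and grips with 20 to 120 N. Pads are 22 mm wide; open, the fingers measure 114 mm over their backs; the gripper's body (76 mm by 85 mm) begins 54 mm behind the grasp point. The pads swing forward as they close: fully open they stand 13 mm farther back than shut.
Start: joints at [-1.35, 0.124, 1.65, -0, 1.367, -0.083], TCP at [0.194, -0.62, 0.245] pointing down, gripper open.
Joint ranges: [-2.61, 2.61], [-1.02, 2.33], [0.03, 2.71], [-1.35, 4.49], [0.32, 2.68], [-2.91, 2.91]. Speed limits (rad/s): [2.57, 2.57, 3.14, 3.14, 3.14, 3.14].

## Interface

Orientations are given as a unit quaternion [x, y, z, w].
In Python, from workcell import bot gives the robot as it stands. The module is installed in compiled form; this text tells all that it offers.
- The arm moves only by the tool play_rows, never from a script. Its argument "steps" is one flat list of numbers, 6 for each row, row after row: the shift along the tool's x, y, z in mm, then the turn, a rotation vector about the tool's x, y, z in degrees. In form: [x, y, z, wx, wy, wz, x, y, z, wx, wy, wz, ...]. A call has 1 to 12 rows; each row shifts and turns the commanded pose from where the row before left it, along the tool's axes as they then stand; what a row does not reach is not made up. A row lasts 1/12 s, in which the tool goes at most 41.7 mm and 7.16 degrees, less where a joint would pass 70% of its speed; a pose out of reach is approached as far as the arm can. A call with a gripper value outside its range is refused whole. "grip" is the closure, from -1 (fully open) to 1 (shut), set as the call begins (left out, the last holds). The fingers move at their own pace and stop on an object; the grip force is fixed at half the most. Time passes only in rows, so rows that do not move let the fingers close. It gives the time, the measured TCP pose, the force and the opening at its end, in the units of the state.
- bot.get_obs(): the state, without advancing time (a new reading comes with each control period).
- bot.read_camera(name): name is "side" or "top" or "wrist"; returns a dict with "pixels" (400x640x3 uint8, blue, green, red), "camera_matrix" (3x3 intrinsics, pixels), "pose" (4x4, takes a point from camera to world coordinates); the wrist camera has in their place "tool_from_camera" (4x4, takes a point from camera to tool coordinates, whose origin is the TCP and whose axes are the tool frame's). Camera axes: x right, y down, z forward; pixel columns grow to the right and rows downward; lengths in m; the calibration is good to about 2 mm. The wrist camera is an equidistant fisheye: a pixel r from the principal point sees the ray r / f radians off the axis. A picture is of the moment at which its call begins: read the wrist's pose just before it. There is no depth.
- bot.finish_job(): hands the job in, once; it reports no verdict.
The state is a dict: "time": time; "q": joint angles; "dq": joint speeds; "tau": joint torques, N m; "eef_pos": TCP position; "ee_rot": TCP orientation; "ft_force": force on the tool from outside, world axes, zero at the start; "moment": the same for the moment, N m; "grip_width": opening from 0.0 (shut) to 1.0 (fully open).
Only numpy, scipy, OpenCV 4.12 (cv2) and the standard library are available. Lean on these libraries where they do the work, as an engineer would, in place of code of your own. Each camera call takes 0.05 s, during which the arm holds its last target. There are 200 camera calls.

## Task

The orange sensor float stands off-centre on the small round plinth: without gripping or lifting it, nudge it gently with your fingertips, in light taps or slow pushes at its belly, until it stands upright and still in the middle of the plinth's white circle, and take your fingers away from it. Then press the green start key fully down and let it come up again. Do not tip the float or knock it off, and leave the other things on the bench where they are.

Things in the scene. Friction and masses are not known exactly. Their poses are not given: they have to be found in the camera images.
- float: Orange float, loose, top-heavy, about 120 g, 58 mm high, round about z (up). Flat foot of 12 mm radius; belly, the widest part, 22 mm radius at 9 to 15 mm height; white stem 6.5 mm radius; heavy black cap 11 mm radius at 46 to 58 mm. Origin: centre of foot, at first 20 to 35 mm off the plinth's centre. Pushed slowly at the belly it slides, rocking a little, and stops with the push; pushed at the cap it tips.
- plinth_top (a point): Centre of the plinth's flat top, 50 mm above the bench, where the float must stand; z up. The plinth is fixed: grey foot disc of 60 mm radius, 14 mm high; column of 34 mm radius; blue top disc of 52 mm radius, 12 mm thick, with a printed white circle of 30 mm radius and a small dark dot at its centre.
- start_top (a point): Centre of the top of the green start key, a round spring push button of 16 mm radius, 50 mm above the bench, on a black round housing on a fixed grey box 100 x 90 x 32 mm (x, y, z) to the left or right of the plinth. It is pressed straight down.
- start (a joint): Travel of the start key in m: 0 up, 0.006 fully down (5 N). It springs back.
- spare_float: Bystander: a grey float of the same shape and size as the orange one, standing on the bench. Origin: foot.
- multimeter: Bystander: yellow multimeter with a black face lying flat, 170 x 85 x 44 mm, long side along its x. Origin: centre of underside.
- battery: Bystander: black battery cell standing on end, 26 mm diameter, 50 mm high. Origin: centre of underside.
- tape_roll: Bystander: blue roll of tape lying flat, 90 mm outside, 60 mm inside, 19 mm high. Origin: centre of underside.
- screwdriver: Bystander: screwdriver lying along its x, 190 mm long, under 35 mm high.
- cup: Bystander: white cup, 72 mm across, 85 mm high. Origin: centre of underside.
- bottle: Bystander: white bottle, 64 mm diameter, 170 mm high. Origin: centre of underside.
- board: Bystander: green circuit board lying flat, 110 x 75 x 14 mm. Origin: centre of underside.

How it is judged:
By the outcome, as a careful person would: the job done as asked, in the order asked, and still so for the second after the job is handed in, with the robot touching nothing.
It also fails if it takes over 58 s, if anything falls off the work surface, if the arm or the gripper's body presses on something with over 40 N, if the wrist force passes 120 N, or if a joint passes its speed limit or range.

## Working session

There is one attempt and no reset: what is moved stays moved. The work goes in short steps, Python scripts to look and compute and a tool call to move; the robot and the scene stay as the last step left them, time stands still between calls to the robot, and variables do not carry over. Pictures are saved under pics/ and viewed, about 8 in all and at most 12, crops included, and the job is handed in when it is done.

Besides the shell and the picture viewer there is one more tool, called by a JSON object that holds its "method" and its "body". play_rows: Moves the arm, as the interface text tells. Its arguments: {"type":"object","properties":{"steps":{"type":"array","items":{"type":"number"}},"grip":{"type":"number"}},"required":["steps"]}

```bash
mkdir -p pics
cat > h.py <<'E'
import numpy as np, cv2
from scipy.spatial.transform import Rotation as R
from workcell import bot
def ray(c,u,v):
    K=c["camera_matrix"];P=c["pose"]
    d=P[:3,:3]@np.linalg.solve(K,[u,v,1.]);return P[:3,3],d
def at_z(c,u,v,z):
    o,d=ray(c,u,v);return o+d*(z-o[2])/d[2]
def proj(c,p):
    P=c["pose"];q=P[:3,:3].T@(np.asarray(p)-P[:3,3]);q=c["camera_matrix"]@q;return q[:2]/q[2]
E
python3 - <<'E'
from h import *
s=bot.get_obs();print(s["time"],s["eef_pos"],s["ee_rot"],R.from_quat(s["ee_rot"]).as_matrix().round(3))
for n in("top","side"):
    c=bot.read_camera(n);cv2.imwrite(f"pics/{n}0.png",c["pixels"]);print(n,c["camera_matrix"],c["pose"].round(3) if hasattr(c["pose"],"round") else c["pose"])
E
```

```text
0.0 [ 0.19429283 -0.61968849  0.2440702 ] [ 0.41905383  0.5704391  -0.41811222  0.56936395] [[-0.     0.954  0.299]
 [ 0.002  0.299 -0.954]
 [-1.     0.    -0.002]]
top [[427.3652395    0.         323.07955707]
 [  0.         427.3652395  197.68824987]
 [  0.           0.           1.        ]] [[ 0.029 -0.974  0.226  0.234]
 [-1.    -0.028  0.004 -0.009]
 [ 0.003 -0.226 -0.974  1.508]
 [ 0.     0.     0.     1.   ]]
side [[488.84695609   0.         321.5135211 ]
 [  0.         488.84695609 206.45784613]
 [  0.           0.           1.        ]] [[ 0.98  -0.133  0.147  0.366]
 [-0.198 -0.611  0.766 -1.05 ]
 [-0.012 -0.78  -0.625  0.905]
 [ 0.     0.     0.     1.   ]]
```

View pics/top0.png

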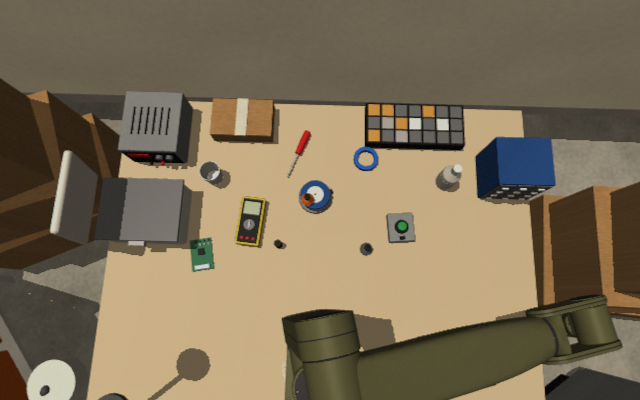

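View pics/side0.png

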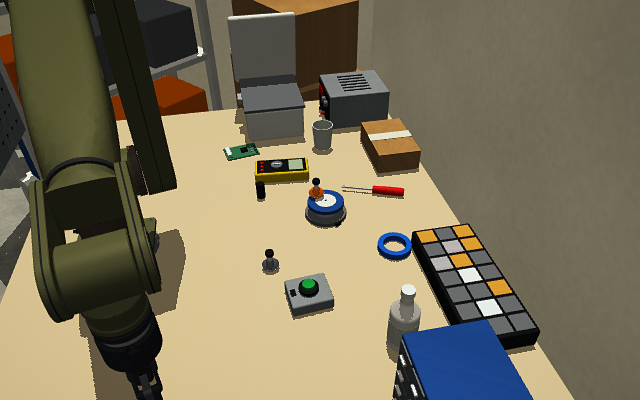

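Run:
```python
from h import *
ims=[]
for n,(u,v) in(("top",(316,196)),("side",(322,200))):
    c=bot.read_camera(n);p=c["pixels"];h=cv2.cvtColor(p,cv2.COLOR_BGR2HSV)
    def cen(m,u,v,r=30):
        k=np.zeros_like(m);k[v-r:v+r,u-r:u+r]=m[v-r:v+r,u-r:u+r]
        ys,xs=np.nonzero(k);return xs.mean(),ys.mean(),len(xs),xs.min(),xs.max(),ys.min(),ys.max()
    blue=cv2.inRange(h,(100,120,50),(125,255,255));org=cv2.inRange(h,(3,150,80),(18,255,255));gr=cv2.inRange(h,(50,120,40),(75,255,255))
    b=cen(blue,u,v);o=cen(org,u,v);g=cen(gr,*((402,227) if n=="top" else (309,287)))
    k=np.zeros_like(blue);k[v-25:v+25,u-25:u+25]=blue[v-25:v+25,u-25:u+25]
    hull=cv2.convexHull(cv2.findNonZero(k));e=cv2.fitEllipse(hull)
    print(n,"blue",b,e,at_z(c,*e[0],.047 if n=="top" else .046))
    print("org",o,at_z(c,o[0],o[1],.065));print("green",g,at_z(c,g[0],g[1],.049))
    ims.append(cv2.resize(p[v-30:v+30,u-35:u+35],None,fx=5.6,fy=5.6,interpolation=cv2.INTER_CUBIC))
cv2.imwrite("pics/z.png",np.hstack(ims))
```

```text
top blue (np.float64(317.39087947882734), np.float64(193.75244299674267), 307, np.int64(301), np.int64(329), np.int64(181), np.int64(208)) ((314.8443603515625, 194.65548706054688), (27.70657730102539, 28.77315330505371), 93.43379211425781) [0.5835829  0.02583865 0.047     ]
org (np.float64(306.89473684210526), np.float64(200.0921052631579), 76, np.int64(301), np.int64(312), np.int64(195), np.int64(204)) [0.5591357  0.05226218 0.065     ]
green (np.float64(401.7567567567568), np.float64(225.82432432432432), 74, np.int64(397), np.int64(406), np.int64(221), np.int64(230)) [ 0.48128451 -0.27780046  0.049     ]
side blue (np.float64(326.9627507163324), np.float64(202.41833810888252), 349, np.int64(308), np.int64(343), np.int64(190), np.int64(211)) ((325.3526306152344, 200.82369995117188), (22.171310424804688, 35.76565170288086), 88.16616821289062) [0.58397739 0.02605876 0.046     ]
org (np.float64(315.8790322580645), np.float64(192.05645161290323), 124, np.int64(309), np.int64(323), np.int64(187), np.int64(198)) [0.56101619 0.04777774 0.065     ]
green (np.float64(308.00763358778624), np.float64(284.2290076335878), 131, np.int64(302), np.int64(314), np.int64(278), np.int64(290)) [ 0.47900315 -0.27884539  0.049     ]
```

View pics/z.png

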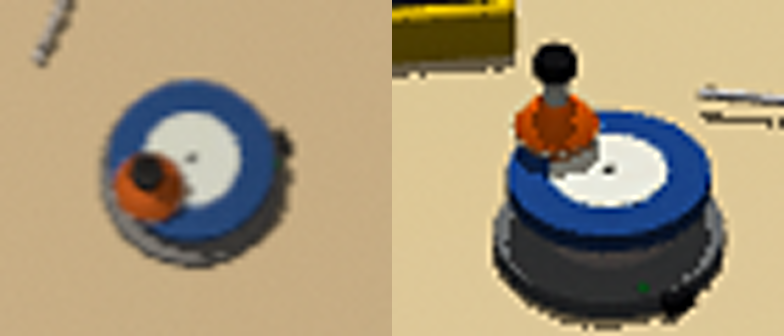

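{"method": "play_rows", "body": {"steps": [0, 10, -10, 0, 0, 0, 0, 23, -22, 0, 0, 0, 0, 23, -22, 0, 0, 0, 0, 23, -22, 0, 0, 0, 0, 23, -22, 0, 0, 0, 0, 23, -22, 0, 0, 0, 0, 23, -22, 0, 0, 0, 0, 23, -22, 0, 0, 0, 0, 23, -22, 0, 0, 0, 0, 23, -22, 0, 0, 0, 0, 23, -22, 0, 0, 0, 0, 23, -22, 0, 0, 0], "grip": -1}}

```text
time: 1.2
eef_pos: [0.3703, -0.2988, 0.2452]
ee_rot: [0.419, 0.57, -0.418, 0.57]
ft_force: [0.3, 0.4, 0.3]
grip_width: 0.998
```

{"method": "play_rows", "body": {"steps": [0, 23, -22, 0, 0, 0, 0, 23, -22, 0, 0, 0, 0, 23, -22, 0, 0, 0, 0, 23, -22, 0, 0, 0, 0, 23, -22, 0, 0, 0, 0, 23, -22, 0, 0, 0, 0, 23, -22, -5, 0, 0, 0, 23, -22, -5, 0, 0, 0, 23, -22, -5, 0, 0, 0, 23, -22, -5, 0, 0, 0, 23, -22, -5, 0, 0, 0, 5, -5, 0, 0, 0]}}

```text
time: 2.2
eef_pos: [0.5133, 0.0267, 0.2452]
ee_rot: [0.284, 0.648, -0.283, 0.648]
ft_force: [0.4, 0.6, 0.1]
grip_width: 0.996
```

{"method": "play_rows", "body": {"steps": [0, 0, 0, 0, 0, 0, 0, 0, 0, 0, 0, 0]}}

```text
time: 2.37
eef_pos: [0.5131, 0.0229, 0.2452]
ee_rot: [0.285, 0.647, -0.285, 0.647]
ft_force: [-0.4, -0.4, -0.7]
grip_width: 1.0
```

Run:
```python
from h import *
s=bot.get_obs();print(s["time"],s["eef_pos"],s["ft_force"],s["grip_width"],R.from_quat(s["ee_rot"]).as_matrix().round(3))
c=bot.read_camera("wrist");cv2.imwrite("pics/w1.png",c["pixels"]);print(c["camera_matrix"],c["tool_from_camera"])
```

```text
2.3667 [0.51306205 0.02290779 0.24516355] [-0.37173192 -0.38380743 -0.67383286] 0.9996404311446108 [[-0.     0.738  0.675]
 [-0.     0.675 -0.738]
 [-1.    -0.001  0.   ]]
[[309.70691629   0.         315.86305677]
 [  0.         309.70691629 193.66425833]
 [  0.           0.           1.        ]] [[-3.78098781e-04 -2.70282828e-01  9.62780894e-01 -1.28222173e-01]
 [-7.36216145e-04 -9.62780627e-01 -2.70283042e-01  6.74914083e-02]
 [ 9.99999658e-01 -8.11008527e-04  1.65039600e-04  1.65386961e-05]
 [ 0.00000000e+00  0.00000000e+00  0.00000000e+00  1.00000000e+00]]
```

View pics/w1.png

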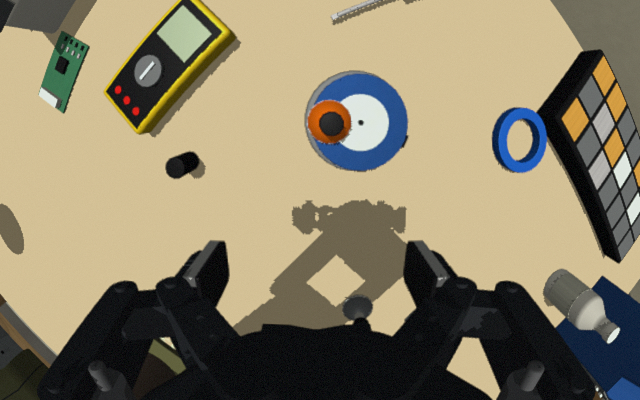

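```bash
cat >> h.py <<'E'
from scipy.optimize import least_squares
def wray(c,u,v):  # ray in tool frame
    K=c["camera_matrix"];T=c["tool_from_camera"]
    a=np.array([(u-K[0,2]),(v-K[1,2])]);r=np.hypot(*a);t=r/K[0,0]
    d=np.r_[a/max(r,1e-9)*np.sin(t),np.cos(t)];return T[:3,3],T[:3,:3]@d
def w_at_z(c,s,u,v,z):
    o,d=wray(c,u,v);M=R.from_quat(s["ee_rot"]).as_matrix();o=M@o+s["eef_pos"];d=M@d
    return o+d*(z-o[2])/d[2]
def wproj(c,s,p):
    K=c["camera_matrix"];T=c["tool_from_camera"];M=R.from_quat(s["ee_rot"]).as_matrix()
    q=(np.asarray(p)-s["eef_pos"])@M;q=(q-T[:3,3])@T[:3,:3]
    n=np.hypot(q[:,0],q[:,1]);t=np.arctan2(n,q[:,2]);return q[:,:2]*(t/n*K[0,0])[:,None]+[K[0,2],K[1,2]]
def circ(x,y,r,z,n=90):
    a=np.linspace(0,2*np.pi,n);return np.c_[x+r*np.cos(a),y+r*np.sin(a),0*a+z]
def fit(c,s,mask,rings,g):
    # fit xy so the projected rings' bounding hull matches mask's hull moments
    hull=cv2.convexHull(cv2.findNonZero(mask))
    def cent(h):
        m=cv2.moments(h.astype(np.float32));return np.array([m["m10"],m["m01"]])/m["m00"],m["m00"]
    t,A=cent(hull)
    def f(p): return cent(cv2.convexHull(np.vstack([wproj(c,s,circ(*p,r,z)) for r,z in rings]).astype(np.float32)))[0]-t
    q=least_squares(f,g,diff_step=1e-3,x_scale=.01)
    A2=cent(cv2.convexHull(np.vstack([wproj(c,s,circ(*q.x,r,z)) for r,z in rings]).astype(np.float32)))[1]
    return q.x,A,A2
def biggest(m):
    n,l,st,_=cv2.connectedComponentsWithStats(m);k=1+np.argmax(st[1:,4]);return (l==k).astype(np.uint8)*255
def measure(g=(.583,.025),gf=(.56,.05),save=None):
    s=bot.get_obs();c=bot.read_camera("wrist");p=c["pixels"];h=cv2.cvtColor(p,cv2.COLOR_BGR2HSV)
    if save: cv2.imwrite(save,p)
    def near(m,q,z,r):
        k=np.zeros_like(m);cv2.fillConvexPoly(k,np.int32(wproj(c,s,circ(*q,r,z))),255);return cv2.bitwise_and(m,k)
    blue=near(cv2.inRange(h,(100,100,40),(125,255,255)),g,.05,.075)
    org=near(cv2.inRange(h,(3,150,60),(18,255,255)),gf,.065,.05)
    wh=near(cv2.inRange(h,(0,0,150),(180,60,255)),g,.05,.032)
    blue=biggest(blue|org|wh)
    print("t",s["time"],"tcp",s["eef_pos"].round(4),"F",np.round(s["ft_force"],1))
    pl=fit(c,s,blue,[(.052,.05),(.052,.041)],g);print("plinth(z50)",pl[0].round(4),"area",pl[1:])
    # dot: darkest pixel in the white circle centre
    uv=wproj(c,s,np.array([[*pl[0],.05]]))[0].astype(int);w=6
    q=p[uv[1]-w:uv[1]+w+1,uv[0]-w:uv[0]+w+1].sum(2).astype(float)
    if q.size: 
        wt=np.clip(q.max()-q-200,0,None);yy,xx=np.mgrid[-w:w+1,-w:w+1]
        if wt.sum()>0:
            dd=np.array([(xx*wt).sum(),(yy*wt).sum()])/wt.sum()+uv;print("dot",dd,w_at_z(c,s,*dd,.05)[:2].round(4))
    ft=fit(c,s,biggest(org),[(.022,.059),(.022,.065)],gf);print("float",ft[0].round(4),"area",ft[1:])
    cap=biggest(near(cv2.inRange(h,(0,0,0),(180,255,60)),ft[0],.108,.018))
    fc=fit(c,s,cap,[(.011,.108),(.011,.096)],gf);print("cap",fc[0].round(4),"area",fc[1:])
    M=R.from_quat(s["ee_rot"]).as_matrix()
    print("tool-frame float",(np.r_[ft[0],.065]-s["eef_pos"])@M*1000,"float->centre",np.r_[pl[0]-ft[0],0]@M*1000)
    return c,s
E
python3 - <<'E'
from h import *
c,s=measure()
for u,v in((228,243),(205,241),(405,243),(428,241)):
    o,d=wray(c,u,v)
    for y in(-.011,.011): k=(y-o[1])/d[1];print((u,v),((o+k*d)*1000).round(1))
for u,v in((361,122),(330,123)):print(w_at_z(c,s,u,v,.05 if u==361 else .108))
E
```

```text
t 2.4167 tcp [0.5131 0.0223 0.2452] F [ 0.5 -0.2  0.1]
plinth(z50) [0.5837 0.0257] area (7298.5, 7517.27442805469)
dot [359.83006645 121.74186047] [0.5844 0.0249]
float [0.5622 0.0502] area (1374.5, 1533.894023177796)
cap [0.5625 0.0501] area (413.0, 522.8970114991535)
tool-frame float [180.19962813  55.18956001  12.32660376] float->centre [ 6.57178875e-03 -6.78397016e-01  3.26616822e+01]
(228, 243) [ 39.8 -11.  -53.8]
(228, 243) [ -7.3  11.  -38.7]
(205, 241) [ 41.5 -11.  -69.6]
(205, 241) [ -6.   11.  -50.1]
(405, 243) [ 39.5 -11.   54.6]
(405, 243) [-7.5 11.  39.3]
(428, 241) [ 41.2 -11.   70.4]
(428, 241) [-6.3 11.  50.7]
[0.58501161 0.02386473 0.05      ]
[0.56222934 0.05057022 0.108     ]
```

{"method": "play_rows", "body": {"steps": [5, 10, 4, 0, 0, 0, 15, 20, 8, 0, 0, 0, 20, 20, 8, 0, 0, 0, 20, 5, 2, 0, 0, 0, 20, 0, 0, 0, 0, 0, 20, 0, 0, 0, 0, 0, 10, 0, 0, 0, 0, 0, 0, 0, 0, 0, 0, 0]}}

```text
time: 3.13
eef_pos: [0.567, 0.0423, 0.1322]
ee_rot: [0.285, 0.649, -0.287, 0.645]
ft_force: [-0.2, 0.5, -0.8]
grip_width: 0.999
```

Run:
```python
from h import *
c,s=measure(save="pics/w2.png")
```

```text
t 3.1333 tcp [0.567  0.0423 0.1322] F [-0.2  0.5 -0.8]
plinth(z50) [0.5836 0.0262] area (15107.0, 15428.036040906794)
dot [350.27330946 202.93065693] [0.5842 0.0252]
float [0.5632 0.0509] area (2854.5, 3346.7818979767617)
cap [0.5627 0.0502] area (1251.0, 1480.537782534724)
tool-frame float [67.17606589  3.23562824 -8.635719  ] float->centre [-0.11987644 -1.47818037 31.99938962]
```

View pics/w2.png

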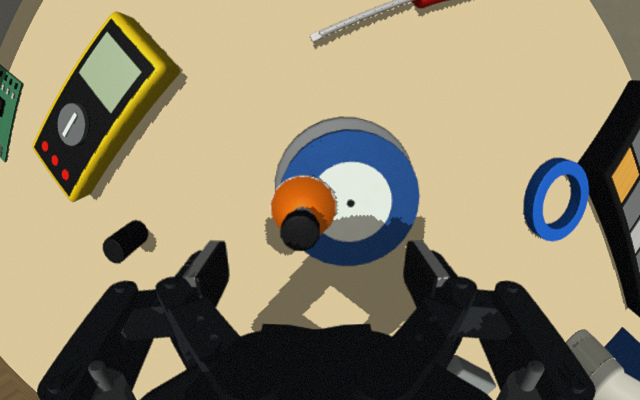

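{"method": "play_rows", "body": {"steps": [8, 2, 0, 0, 0, 0, 12, 0, 0, 0, 0, 0, 15, 0, 0, 0, 0, 0, 15, 0, 0, 0, 0, 0, 12, 0, 0, 0, 0, 0, 8, 0, 0, 0, 0, 0, 2, 0, 0, 0, 0, 0, 0, 0, 0, 0, 0, 0]}}

```text
time: 3.85
eef_pos: [0.5702, 0.0449, 0.0627]
ee_rot: [0.285, 0.647, -0.285, 0.647]
ft_force: [0.3, 0.4, -0.2]
grip_width: 1.007
```

Run:
```python
from h import *
c,s=measure(save="pics/w3.png")
print(R.from_quat(s["ee_rot"]).as_matrix().round(3))
t=bot.read_camera("side")["pixels"][150:240,270:380]
w=cv2.resize(c["pixels"],(440,275));cv2.imwrite("pics/c3.png",np.hstack([cv2.resize(t,(336,275),interpolation=cv2.INTER_CUBIC),w]))
```

```text
t 3.85 tcp [0.5702 0.0449 0.0627] F [ 0.3  0.4 -0.2]
plinth(z50) [0.602  0.0354] area (14921.5, 31157.41443159955)
float [0.5626 0.0505] area (5653.0, 6521.96769535495)
cap [0.5594 0.0468] area (5226.5, 3367.8230700623244)
tool-frame float [-2.26181095 -1.83600528 -9.28978568] float->centre [-0.04153099 18.88438724 37.69832893]
[[-0.001  0.738  0.674]
 [ 0.     0.674 -0.738]
 [-1.    -0.001 -0.001]]
```

View pics/c3.png

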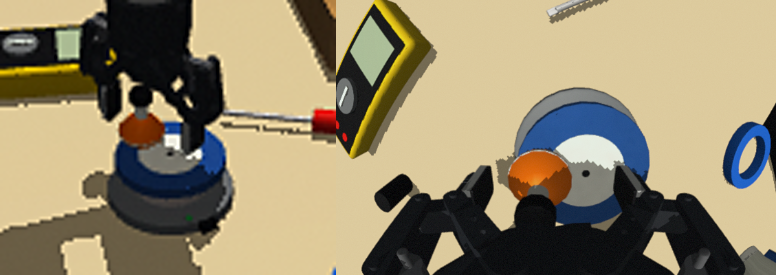

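Run:
```python
from h import *
s=bot.get_obs();c=bot.read_camera("side");M=R.from_quat(s["ee_rot"]).as_matrix()
p=c["pixels"][150:240,270:380];p=cv2.resize(p,None,fx=7,fy=6.6,interpolation=cv2.INTER_NEAREST)
for x,col in((-8,(0,0,255)),(1,(255,255,0)),(14,(255,0,255))):
  for z in(-57,-42.5,42.5,57):
    q=[((proj(c,s["eef_pos"]+M@np.array([x,y,z])/1000)-[270,150]+.5)*[7,6.6]).astype(int) for y in(-11,11)]
    cv2.line(p,tuple(map(int,q[0])),tuple(map(int,q[1])),col,1)
cv2.imwrite("pics/s4.png",p)
```

```text
(no output)
```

View pics/s4.png

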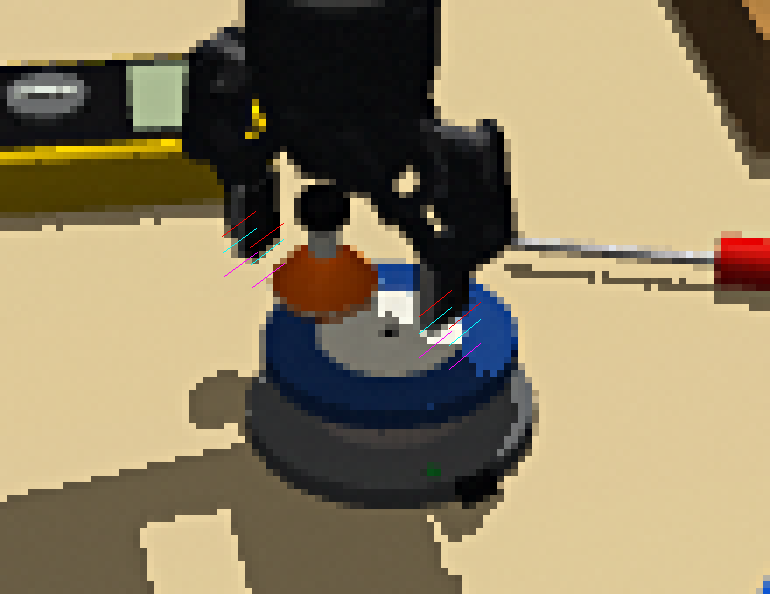

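{"method": "play_rows", "body": {"steps": [2, -1, 0, 0, 0, 0, 2, -1, 0, 0, 0, 0, 0, 0, 2, 0, 0, 0, 0, 0, 2, 0, 0, 0, 0, 0, 2, 0, 0, 0, 0, 0, 1, 0, 0, 0, 0, 0, 1, 0, 0, 0, 0, 0, 0.8, 0, 0, 0, 0, 0, 0.8, 0, 0, 0, 0, 0, 0.8, 0, 0, 0, 0, 0, 0.8, 0, 0, 0, 0, 0, 0.8, 0, 0, 0]}}

```text
time: 5.0
eef_pos: [0.5771, 0.0347, 0.0593]
ee_rot: [0.285, 0.647, -0.285, 0.647]
ft_force: [0.1, 0.8, 0.8]
grip_width: 1.002
```

{"method": "play_rows", "body": {"steps": [0, 0, 1, 0, 0, 0, 0, 0, 1, 0, 0, 0, 0, 0, 1, 0, 0, 0, 0, 0, 1, 0, 0, 0, 0, 0, 1, 0, 0, 0, 0, 0, 1, 0, 0, 0, 0, 0, 1, 0, 0, 0, 0, 0, 1, 0, 0, 0, 0, 0, 0.5, 0, 0, 0, 0, 0, 0.5, 0, 0, 0, 0, 0, 0, 0, 0, 0, 0, 0, 0, 0, 0, 0]}}

```text
time: 6.0
eef_pos: [0.5833, 0.0279, 0.0593]
ee_rot: [0.285, 0.647, -0.285, 0.647]
ft_force: [0.1, -0.5, 0.4]
grip_width: 1.002
```

Run:
```python
from h import *
c,s=measure(gf=(.572,.040),save="pics/w5.png")
t=bot.read_camera("side")["pixels"][150:240,270:380]
w=cv2.resize(c["pixels"],(440,275));cv2.imwrite("pics/c5.png",np.hstack([cv2.resize(t,(336,275),interpolation=cv2.INTER_CUBIC),w]))
```

```text
t 6.0 tcp [0.5833 0.0279 0.0593] F [ 0.1 -0.5  0.4]
plinth(z50) [0.585  0.0258] area (28605.0, 30278.977494206396)
dot [321.31727641 251.55522747] [0.5845 0.0254]
float [0.5688 0.0432] area (5866.0, 6728.837931319606)
cap [0.5652 0.0422] area (6416.5, 3533.9202381756622)
tool-frame float [ -5.68425626  -0.3323828  -21.00858149] float->centre [5.89681156e-03 2.34870876e-01 2.36992321e+01]
```

View pics/c5.png

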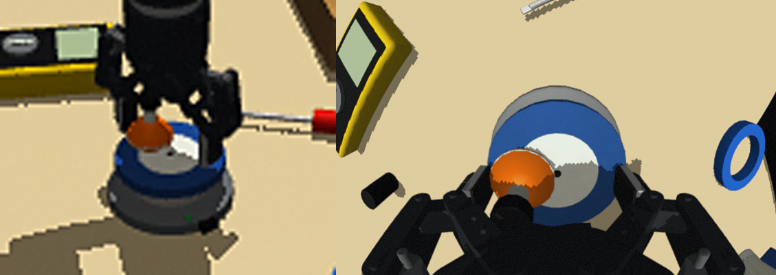

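{"method": "play_rows", "body": {"steps": [0, 0, 0.5, 0, 0, 0, 0, 0, 1, 0, 0, 0, 0, 0, 1, 0, 0, 0, 0, 0, 1, 0, 0, 0, 0, 0, 1, 0, 0, 0, 0, 0, 1, 0, 0, 0, 0, 0, 1, 0, 0, 0, 0, 0, 1, 0, 0, 0, 0, 0, 1, 0, 0, 0, 0, 0, 1, 0, 0, 0, 0, 0, 1, 0, 0, 0, 0, 0, 0.5, 0, 0, 0]}}

```text
time: 7.1
eef_pos: [0.5907, 0.0198, 0.0594]
ee_rot: [0.285, 0.647, -0.285, 0.647]
ft_force: [-0.7, 0.8, 0.3]
grip_width: 1.0
```

{"method": "play_rows", "body": {"steps": [0, 0, 1, 0, 0, 0, 0, 0, 1, 0, 0, 0, 0, 0, 1, 0, 0, 0, 0, 0, 1, 0, 0, 0, 0, 0, 1, 0, 0, 0, 0, 0, 1, 0, 0, 0, 0, 0, 1, 0, 0, 0, 0, 0, 1, 0, 0, 0, 0, 0, 1, 0, 0, 0, 0, 0, 0.6, 0, 0, 0, 0, 0, 0.4, 0, 0, 0, 0, 0, 0, 0, 0, 0]}}

```text
time: 8.1
eef_pos: [0.5974, 0.0124, 0.0593]
ee_rot: [0.285, 0.647, -0.285, 0.647]
ft_force: [-0.5, 0.5, -1.0]
grip_width: 1.001
```

Run:
```python
from h import *
c,s=measure(gf=(.583,.027),save="pics/w6.png")
```

```text
t 8.1 tcp [0.5974 0.0124 0.0593] F [-0.5  0.5 -1. ]
plinth(z50) [0.5858 0.0257] area (28011.0, 29958.662863261416)
float [0.583  0.0277] area (5841.0, 6726.782900500228)
cap [0.5793 0.0267] area (6393.0, 3530.201946508838)
tool-frame float [ -5.67853787  -0.34344932 -21.07953705] float->centre [5.45768689e-04 7.09340514e-01 3.37845802e+00]
```

{"method": "play_rows", "body": {"steps": [0, 0, 0.6, 0, 0, 0, 0, 0, 0.6, 0, 0, 0, 0, 0, 0.6, 0, 0, 0, 0, 0, 0, 0, 0, 0, 0, 0, -1, 0, 0, 0, 0, 0, -3, 0, 0, 0, 0, 0, -4, 0, 0, 0, 0, 0, -6, 0, 0, 0, 0, 0, -6, 0, 0, 0, 0, 0, 0, 0, 0, 0]}}

```text
time: 8.98
eef_pos: [0.584, 0.0269, 0.059]
ee_rot: [0.285, 0.647, -0.285, 0.647]
ft_force: [0.1, -0.3, 0.3]
grip_width: 1.0
```

{"method": "play_rows", "body": {"steps": [-10, 0, 0, 0, 0, 0, -15, 0, 0, 0, 0, 0, -15, 0, 0, 0, 0, 0, -20, 0, 0, 0, 0, 0, -25, -10, 0, 0, 0, 0, -25, -15, 0, 0, 0, 0, -25, -15, 0, 0, 0, 0, -10, -10, 0, 0, 0, 0, 0, 0, 0, 0, 0, 0, 0, 0, 0, 0, 0, 0, 0, 0, 0, 0, 0, 0]}}

```text
time: 9.9
eef_pos: [0.5479, -0.0076, 0.2036]
ee_rot: [0.285, 0.647, -0.285, 0.647]
ft_force: [0.2, 0.0, -0.2]
grip_width: 1.002
```

Run:
```python
from h import *
c,s=measure(gf=(.584,.026),save="pics/w7.png")
for n in("top","side"):
    c2=bot.read_camera(n);p=c2["pixels"];h=cv2.cvtColor(p,cv2.COLOR_BGR2HSV);o=cv2.inRange(h,(3,150,60),(18,255,255));u,v=proj(c2,(.584,.025,.065)).astype(int)
    k=np.zeros_like(o);k[v-14:v+14,u-14:u+14]=o[v-14:v+14,u-14:u+14];x=cv2.findNonZero(k);m=x.reshape(-1,2);mid=(m.min(0)+m.max(0))/2;print(n,len(m),mid,at_z(c2,*mid,.064))
    if n=="side":t=cv2.resize(p[v-45:v+45,u-45:u+45],(400,400),interpolation=cv2.INTER_CUBIC)
u,v=wproj(c,s,np.array([[.584,.025,.05]]))[0].astype(int);w=c["pixels"][max(v-65,0):v+65,u-65:u+65]
cv2.imwrite("pics/c7.png",np.hstack([t,cv2.resize(w,(400,400),interpolation=cv2.INTER_CUBIC)]))
```

```text
t 9.9 tcp [ 0.5479 -0.0076  0.2036] F [ 0.2  0.  -0.2]
plinth(z50) [0.5846 0.0251] area (9666.5, 10043.410459987004)
float [0.5842 0.0261] area (1817.0, 2039.731557217543)
cap [0.5843 0.026 ] area (592.5, 733.0943698278861)
tool-frame float [138.52715613  49.60499065  -0.21994952] float->centre [-6.26405653e-04 -4.09990098e-01  9.37507866e-01]
top 16 [310. 192.] [0.58851596 0.04258405 0.064     ]
side 121 [325.  196.5] [0.58247699 0.02311989 0.064     ]
```

View pics/c7.png

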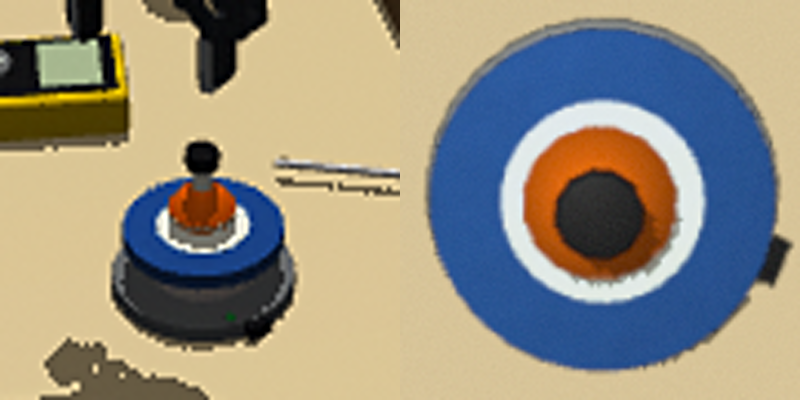

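{"method": "play_rows", "body": {"steps": [0, -12, 8, 0, 0, 0, 0, -24, 16, 0, 0, 0, 0, -24, 16, 0, 0, 0, 0, -24, 16, 0, 0, 0, 5, -24, 16, 0, 0, 0, 5, -24, 16, 0, 0, 0, 5, -24, 16, 0, 0, 0, 5, -24, 16, 0, 0, 0, 5, -24, 16, 0, 0, 0, 5, -20, 13, 0, 0, 0, 5, -8, 4, 0, 0, 0, 0, 0, 0, 0, 0, 0]}}

```text
time: 11.05
eef_pos: [0.4788, -0.2779, 0.167]
ee_rot: [0.286, 0.648, -0.286, 0.645]
ft_force: [-0.3, 0.0, -0.3]
grip_width: 0.999
```

{"method": "play_rows", "body": {"steps": [0, 0, 0, 0, 0, 0, 0, 0, 0, 0, 0, 0]}}

```text
time: 11.22
eef_pos: [0.4804, -0.2761, 0.169]
ee_rot: [0.285, 0.647, -0.285, 0.647]
ft_force: [-0.1, -1.1, 0.4]
grip_width: 0.999
```

Run:
```python
from h import *
s=bot.get_obs();c=bot.read_camera("wrist");p=c["pixels"];cv2.imwrite("pics/w8.png",p);h=cv2.cvtColor(p,cv2.COLOR_BGR2HSV)
g=cv2.inRange(h,(50,120,30),(75,255,255));k=np.zeros_like(g);cv2.fillConvexPoly(k,np.int32(wproj(c,s,circ(.48,-.278,.04,.05))),255)
q,A,A2=fit(c,s,biggest(g&k),[(.016,.05),(.016,.046)],(.48,-.278))
M=R.from_quat(s["ee_rot"]).as_matrix();print(s["eef_pos"],q,A,A2,(np.r_[q,.05]-s["eef_pos"])@M*1000)
```

```text
[ 0.48035215 -0.27614364  0.16901253] [ 0.48020321 -0.27910617] 1170.5 1156.3021200273652 [119.01005301  -2.14439624   2.18862813]
```

View pics/w8.png

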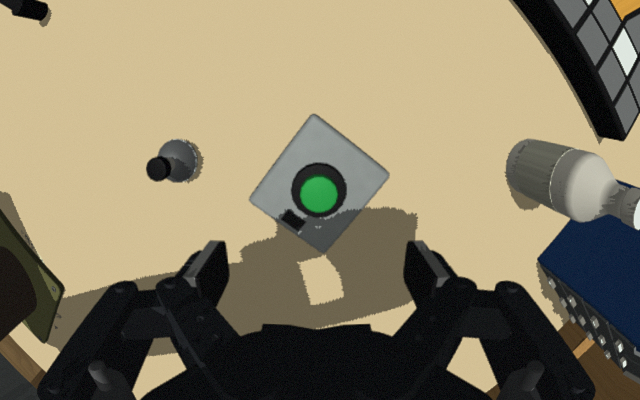

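{"method": "play_rows", "body": {"steps": [5, -1, 1, 0, 0, 0, 10, -1, 1, 0, 0, 0, 15, 0, 0, 0, 0, 0, 15, 0, 0, 0, 0, 0, 15, 0, 0, 0, 0, 0, 15, 0, 0, 0, 0, 0, 10, 0, 0, 0, 0, 0, 5, 0, 0, 0, 0, 0, 0, 0, 0, 0, 0, 0, 0, 0, 0, 0, 0, 0, 0, 0, 0, 0, 0, 0], "grip": 1}}

```text
time: 12.18
eef_pos: [0.4805, -0.2804, 0.0803]
ee_rot: [0.285, 0.646, -0.285, 0.648]
ft_force: [0.3, 0.3, -0.3]
grip_width: -0.002
```

{"method": "play_rows", "body": {"steps": [4, 0, 0, 0, 0, 0, 3, 0, 0, 0, 0, 0, 2, 0, 0, 0, 0, 0, 1, 0, 0, 0, 0, 0, 0, 0, 0, 0, 0, 0, 0, 0, 0, 0, 0, 0]}}

```text
time: 12.68
eef_pos: [0.4799, -0.28, 0.0692]
ee_rot: [0.285, 0.647, -0.285, 0.647]
ft_force: [0.7, 0.2, 0.1]
grip_width: 0.003
```

Contact expected at TCP z ≈ 0.064; press on slowly.

{"method": "play_rows", "body": {"steps": [1.5, 0, 0, 0, 0, 0, 1.5, 0, 0, 0, 0, 0, 1, 0, 0, 0, 0, 0, 1, 0, 0, 0, 0, 0, 1, 0, 0, 0, 0, 0, 1, 0, 0, 0, 0, 0, 1, 0, 0, 0, 0, 0, 0, 0, 0, 0, 0, 0, 0, 0, 0, 0, 0, 0]}}

```text
time: 13.43
eef_pos: [0.4802, -0.2803, 0.062]
ee_rot: [0.285, 0.647, -0.285, 0.647]
ft_force: [-1.8, 1.1, 6.1]
grip_width: -0.003
```

{"method": "play_rows", "body": {"steps": [1, 0, 0, 0, 0, 0, 1, 0, 0, 0, 0, 0, 0, 0, 0, 0, 0, 0, 0, 0, 0, 0, 0, 0]}}

```text
time: 13.77
eef_pos: [0.4803, -0.2804, 0.0619]
ee_rot: [0.285, 0.647, -0.285, 0.647]
ft_force: [-6.3, 4.0, 16.9]
grip_width: 0.002
```

Run:
```python
from h import *
s=bot.get_obs();print(s["eef_pos"],s["ft_force"],s["moment"],np.round(s["q"],3))
c=bot.read_camera("side");w=bot.read_camera("wrist")["pixels"];M=R.from_quat(s["ee_rot"]).as_matrix()
u,v=proj(c,(.48,-.279,.05)).astype(int);p=cv2.resize(c["pixels"][v-25:v+25,u-25:u+25],(400,400),interpolation=cv2.INTER_NEAREST)
def P(a): return tuple(int(t) for t in (proj(c,a)-[u-25,v-25]+.5)*8)
for x,col in((14,(255,255,0)),(18,(255,0,255))):
  pts=[P(s["eef_pos"]+M@np.array([x,y,z])/1000) for y,z in((-11,-14),(-11,14),(11,14),(11,-14))]
  cv2.polylines(p,[np.array(pts)],True,col,1)
for a in circ(.4802,-.2791,.016,.05,40): cv2.circle(p,P(a),1,(0,0,255),-1)
cv2.imwrite("pics/c9.png",np.hstack([p,cv2.resize(w[100:300,220:420],(400,400))]))
```

```text
[ 0.48033488 -0.28038353  0.0618604 ] [-6.30748115  4.04668117 16.89910507] [0.69373171 1.09354206 0.00852349] [-0.625  0.107  2.    -0.     1.035  0.206]
```

View pics/c9.png

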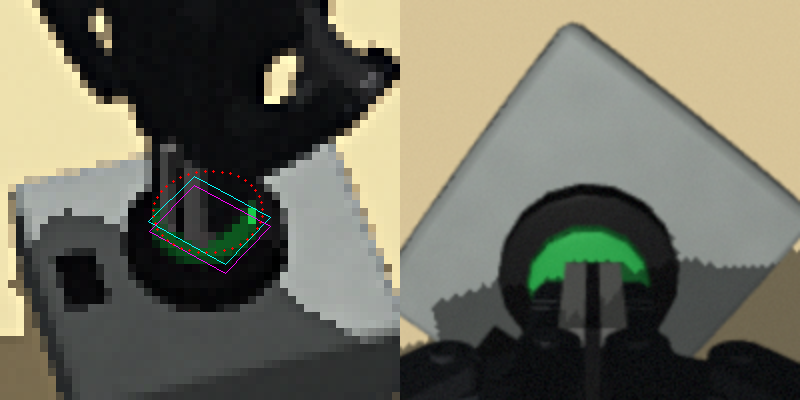

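{"method": "play_rows", "body": {"steps": [-1, 0, 0, 0, 0, 0, -1, 0, 0, 0, 0, 0, 0, 0, 0, 0, 0, 0, 0, 0, 0, 0, 0, 0]}}

```text
time: 14.2
eef_pos: [0.4802, -0.2803, 0.062]
ee_rot: [0.285, 0.647, -0.285, 0.647]
ft_force: [-1.1, 0.1, 7.1]
grip_width: -0.001
```

{"method": "play_rows", "body": {"steps": [-1, 0, 0, 0, 0, 0, -1, 0, 0, 0, 0, 0, 0, 0, 0, 0, 0, 0, 0, 0, 0, 0, 0, 0]}}

```text
time: 14.53
eef_pos: [0.4801, -0.2803, 0.0635]
ee_rot: [0.285, 0.647, -0.285, 0.647]
ft_force: [0.5, -1.0, 4.4]
grip_width: -0.001
```

{"method": "play_rows", "body": {"steps": [-1, 0, 0, 0, 0, 0, -1, 0, 0, 0, 0, 0, 0, 0, 0, 0, 0, 0, 0, 0, 0, 0, 0, 0]}}

```text
time: 14.87
eef_pos: [0.4801, -0.2802, 0.0654]
ee_rot: [0.285, 0.647, -0.285, 0.647]
ft_force: [1.5, -1.4, 2.4]
grip_width: -0.003
```

{"method": "play_rows", "body": {"steps": [-1, 0, 0, 0, 0, 0, -1, 0, 0, 0, 0, 0, 0, 0, 0, 0, 0, 0, 0, 0, 0, 0, 0, 0]}}

```text
time: 15.2
eef_pos: [0.4798, -0.2799, 0.0671]
ee_rot: [0.285, 0.647, -0.285, 0.647]
ft_force: [1.3, -0.5, 2.0]
grip_width: -0.0
```

{"method": "play_rows", "body": {"steps": [-2, 0, 0, 0, 0, 0, -5, 0, 0, 0, 0, 0, -10, 0, 0, 0, 0, 0, -20, 0, 0, 0, 0, 0, -25, 0, 0, 0, 0, 0, -20, 0, 0, 0, 0, 0, -20, 0, 0, 0, 0, 0, -5, 0, 0, 0, 0, 0, 0, 0, 0, 0, 0, 0, 0, 0, 0, 0, 0, 0, 0, 0, 0, 0, 0, 0]}}

```text
time: 16.12
eef_pos: [0.479, -0.2794, 0.1725]
ee_rot: [0.286, 0.648, -0.285, 0.646]
ft_force: [-1.1, 0.6, -0.6]
grip_width: 0.001
```

Run:
```python
from h import *
s=bot.get_obs();print(s["time"],s["eef_pos"],s["ft_force"])
a=cv2.imread("pics/side0.png");c=bot.read_camera("side");p=c["pixels"]
for m in(a,p):
  h=cv2.cvtColor(m,cv2.COLOR_BGR2HSV);g=cv2.inRange(h,(50,120,40),(75,255,255))[265:310,285:335];ys,xs=np.nonzero(g);print("green",len(xs),xs.mean(),ys.mean(),ys.min(),ys.max())
t=bot.read_camera("top")["pixels"]
cv2.imwrite("pics/end.png",np.hstack([cv2.resize(p[110:330,200:430],(400,383)),cv2.resize(t[130:290,180:350],(400,383))]))
```

```text
16.1167 [ 0.47900925 -0.2793983   0.17253868] [-1.09809888  0.56600737 -0.5797522 ]
green 133 22.992481203007518 19.203007518796994 13 25
green 135 23.0 19.333333333333332 13 25
```

View pics/end.png

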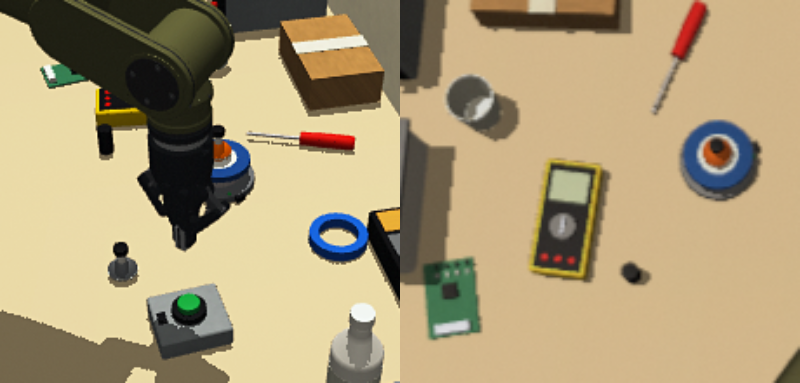

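The float stands upright in the white circle, the key is back up (same green pixels as at the start), and the other things have not moved. I'm handing in.

```bash
python3 -c "
from workcell import bot
print(bot.finish_job())"
```

```text
the job is handed in; nothing more can be done
None
```

The job is done and handed in at about 16 s of robot time, well under the 58 s limit.

- **Float:** I pushed it about 33 mm with slow pushes at the belly, using the inside of one open finger, then moved the fingers away. The wrist camera afterwards showed it upright and about 1 mm from the plinth's centre. The last pictures show it still standing in the white circle. The rough side- and top-camera checks after the push were unreliable: the side camera put it about 2 mm off, and the top camera caught only 16 orange pixels, so I threw that reading out.
- **Start key:** I pressed it with the closed fingertips until it stopped, at about 17 N against the 5 N it needs, then released it slowly. The force faded over about 5–6 mm of the way up. The green key looks the same in the side camera as at the start (133 pixels before, 135 after).
- **Disagreement:** the key stopped about 4 mm higher than the stated fingertip length predicts. I put that down to an error in the fingertip length, because the force curve and the picture of the press both fit a full press. I had no direct reading of the key's travel.
- **Other things on the bench:** nothing appears to have moved in the last pictures, and the robot was clear of everything when I handed in.

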